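Lock the riser's hold-down stud with its wing nut

ROBOT

A 6-joint arm with a two-finger parallel gripper is mounted at the origin on the work surface. World frame = base frame: x ahead of the robot, y to its left, z up, the work surface at z = 0. Lengths are in mm, angles in rad, forces in N, time in s.
With the tool pointing down it reaches from about 300 to 775 mm from the base axis. Payload 14.6 kg.
Tool frame: the origin (TCP) lies between the finger pads; the fingertips stand 19 mm ahead of it and the grasp point (between the pads) is the TCP; z points along the fingers, y is the line along which they close (so a half turn about z gives the same grasp; the last joint's range is limited). The gripper opens to 94 mm and grips with 3 to 60 N. Pads are 16 mm wide; open, the fingers measure 119 mm over their backs; the gripper's body (75 mm by 177 mm) begins 78 mm behind the grasp point.
Start: joints at [-1.305, 0.3, 1.521, -0, 1.321, -0.067], TCP at [179.673, -519.815, 224.446] pointing down, gripper open.
Joint ranges: [-3.03, 3.03], [-0.79, 2.21], [0.23, 2.52], [-1.04, 4.18], [0, 3.07], [-2.55, 2.55]. Speed limits (rad/s): [2.22, 2.22, 2.57, 3.14, 3.14, 3.14].

INTERFACE

Orientations are given as [roll, pitch, yaw] about the fixed x, y, z axes, in that order (R = Rz(yaw) Ry(pitch) Rx(roll)).
In Python, from cell import monitor, imaging, job, find_in, trace gives the robot as it stands. The module is installed in compiled form; this text tells all that it offers.
- The arm moves only by the tool arm_command, never from a script. Its argument "steps" is a list of rows, each a list of 5 numbers: the opening, from 0 (shut) to 1 (fully open), then the shift along the tool's x, y, z in mm, then the turn about the tool's z in degrees. In form: [[gripper, dx, dy, dz, turn], ...]. A call has 1 to 20 rows; each row is the pose to reach, as a shift and turn from the pose commanded when the call began, along the tool's axes at that moment; what a row does not reach only later rows make up. A row lasts 1/8 s, in which the tool goes at most 62.5 mm and 10.7 degrees, less where a joint would pass 70% of its speed; a pose out of reach is approached as far as the arm can. A call with a gripper value outside its range is refused whole. The fingers move at their own pace and stop on an object; "force" is the grip in N (left out, the last holds). Time passes only in rows, so rows that repeat a pose let the fingers close. It gives the time, the measured TCP pose, the force, the opening and the grip force at its end, in the units of the state.
- monitor.read_state(): the state, without advancing time (a new reading comes with each control period).
- imaging.camera(name): name is "side" or "top"; returns a dict with "img" (400x640x3 uint8, red, green, blue), "mtx" (3x3 intrinsics, pixels), "D" ([k1, k2, p1, p2, k3] as OpenCV has them; the pictures are not rectified), "view" (4x4, takes a point from world to camera coordinates). Camera axes: x right, y down, z forward; pixel columns grow to the right and rows downward; lengths in mm; the calibration is good to about 2 mm. A picture is of the moment at which its call begins. There is no depth.
- job.sign_off(): hands the job in; it is judged then, once.
Trained networks look in a picture, given as the dict that the camera call returned (one of the last four; its "shot" number tells which), for a name from the list of things; names that differ only in an ending like _2 or _b are one class to them, and where a whole thing is asked for, a point or a joint stands for the part that bears it (a point fixed in the world has none). Each returns a list of dicts, best first, with "p" (0 to 1); they miss things now and then, are a little off and sometimes report something else, mostly with a low value. They report only what shows in the picture. A call takes as long as a camera call. They do not tell look-alikes from the thing itself.
- find_in(picture, target): "rect" ([centre column, centre row, width, height] in pixels, round what is visible of it).
- trace(picture, target): "region" (400x640 bool, what is visible of it) and "rect" ([centre column, centre row, width, height] in pixels, round what is visible of it).
The state is a dict: "clock": time; "joints": joint angles; "qd": joint speeds; "effort": joint torques, N m; "eef_pos": TCP position; "eef_rot": TCP orientation; "wrist_force": force on the tool from outside, world axes, zero at the start; "moment": the same for the moment, N m; "finger_gap": finger opening in mm; "finger_force": force on a finger pad.
Only numpy, scipy, OpenCV 4.12 (cv2) and the standard library are available. Lean on these libraries where they do the work, as an engineer would, in place of code of your own. Each camera call takes 0.05 s, during which the arm holds its last target. There are 200 camera calls.

TASK

The tin riser is held down by a threaded stud at each end of its steel front rail, and on one of the two the wing nut has been left standing clear of the hex nut beneath it. Run that wing nut down clockwise and tighten it firmly against the hex nut, as far as it will go, so that the pair is locked. Leave the other stud's wing nut, which is already locked, as it is.

Things in the scene. Friction and masses are not known exactly. Their poses are not given: they have to be found in the camera images.
- jam_grip (a point): Loose wing nut, bare steel like its locked twin: point on the vertical stud axis, mid thumb bar. Upright bar 12 mm thick (along y: pinch here from above), 60 long (x; 44 over the top 8 mm), top 12 mm above the point, foot 24 mm below on a hub 36 wide, 14 high. z up; turns and sinks with the nut. Stands 6-8 mm off a 31 mm washer on a 30 mm hex nut; run down, the point is 111 mm above the counter.
- jam_nut (a joint): Running angle (rad) of the loose wing nut, growing clockwise seen from above. Starts at 0 to 0.25; at 1.0 it meets the washer on the hex nut and stops running. The quick thread takes it down 8 mm per rad; running free takes about 0.02 N m. One grasp does for running and tightening (1.0 to 1.25 rad together; aiming 0.1 to 0.2 rad past the stop does no harm).
- jam_washer (a joint): Tightening angle (rad) of the same nut, 0 at the start. Once the running angle is 1.0, turning the thumb bar on clockwise turns nut and 3 mm washer together, against about 0.06 N m, to a firm stop at 0.25 (tight). It stays where left and sinks no further.
- other_nut (a joint): Angle (rad) of the like wing nut on the stud at the rail's other end, 500 mm away, already down tight: 0 as at the start; below 0 if slackened (anticlockwise from above). On the 40 mm high lowest step between the studs stand a mug and a glass jar, up to 150 mm above the counter, no nearer than 90 mm to either stud's axis.
Not all that is in view belongs to the job. What is shaped like the part that bears jam_grip but blue is not meant.

How it is judged (in metres and radians):
On the way:
1. the loose wing nut is run down until it meets the hex nut's washer (value of joint jam_nut above 0.9 rad), for 0.05 s.
At the end, for the whole second after the job is handed in: The loose wing nut is run down (running angle within 0.10 rad of its 1.0 rad stop) and tightened by at least 0.12 of the 0.25 rad that it can be, and is still; the other wing nut is slackened by no more than 0.17 rad (value of joint jam_nut above 0.9 rad and value of joint jam_washer above 0.12 rad and velocity of joint jam_nut between -0.05 and 0.05 rad/s and value of joint other_nut above -0.17 rad); the robot touches nothing.
It fails at once if the other, locked wing nut is slackened (value of joint other_nut below -0.17 rad).
It also fails if it takes over 38 s, if anything falls off the work surface, if the arm or the gripper's body presses on something with over 40 N, if the wrist force passes 120 N, or if a joint passes its speed limit or range.

## Working session

There is one attempt and no reset: what is moved stays moved. The work goes in short steps, Python scripts to look and compute and a tool call to move; the robot and the scene stay as the last step left them, time stands still between calls to the robot, and variables do not carry over. Pictures are saved under pics/ and viewed, at most 10 in all, crops included, and the job is handed in when it is done.

Besides the shell and the picture viewer there is one more tool, called after ">>>" as name(argument=value, ...) on one line, values as JSON. arm_command: Moves the arm, as the interface text tells. Its arguments: {"type":"object","properties":{"steps":{"type":"array","items":{"type":"array","items":{"type":"number"}}},"force":{"type":"number"}},"required":["steps"]}

```bash
mkdir -p pics; cat > h.py <<'E'
import numpy as np, cv2
from cell import monitor, imaging, job, find_in, trace
def ray(p,uv):
    n=cv2.undistortPoints(np.array([[uv]],float),np.array(p["mtx"]),np.array(p["D"],float))[0,0]
    V=np.array(p["view"]);R=V[:3,:3];t=V[:3,3]
    return -R.T@t, R.T@np.array([n[0],n[1],1.])
def at_z(p,uv,z):
    o,d=ray(p,uv); return o+d*(z-o[2])/d[2]
def proj(p,P):
    V=np.array(p["view"]);r=cv2.Rodrigues(V[:3,:3])[0]
    return cv2.projectPoints(np.array(P,float).reshape(-1,3),r,V[:3,3],np.array(p["mtx"]),np.array(p["D"],float))[0][:,0]
def tri(p,a,q,b):
    (o1,d1),(o2,d2)=ray(p,a),ray(q,b)
    s=np.linalg.lstsq(np.c_[d1,-d2],o2-o1,rcond=None)[0]
    A,B=o1+d1*s[0],o2+d2*s[1]; return (A+B)/2,np.linalg.norm(A-B)
E
python3 - <<'E'
from h import *
for n in("side","top"):
    p=imaging.camera(n); cv2.imwrite(f"pics/{n}0.png",p["img"][:,:,::-1])
    print(n,np.round(np.linalg.inv(np.array(p["view"]))[:3],2).tolist(),np.array(p["mtx"])[0,0])
    for t in("jam_grip","other_nut"):
        for d in trace(p,t):
            r=d["rect"];m=d["region"];ys,xs=np.nonzero(m);print(t,round(d["p"],2),np.round(r,1).tolist(),m.sum(),np.round(at_z(p,r[:2],115)),np.round(p["img"][m].mean(0)))
s=monitor.read_state();print(s["eef_pos"],s["eef_rot"],s["clock"])
E
```

```text
side [[-0.83, -0.35, 0.43, 18.67], [-0.56, 0.51, -0.65, 827.78], [0.01, -0.78, -0.62, 836.89]] 467.14884130282513
jam_grip 0.73 [248.8, 259.5, 19.2, 27.7] 346 [551. 300. 115.] [143. 133. 122.]
jam_grip 0.73 [218.8, 289.8, 16.7, 27.5] 338 [544. 403. 115.] [ 39.  67. 126.]
other_nut 0.76 [356.8, 160.6, 5.7, 22.6] 173 [ 561. -186.  115.] [136. 126. 117.]
top [[0.01, -1.0, 0.08, 473.11], [-1.0, -0.01, -0.02, 80.26], [0.02, -0.08, -1.0, 845.34]] 372.9826519147165
jam_grip 0.94 [208.1, 184.1, 14.6, 30.0] 404 [558. 277. 115.] [113. 110. 106.]
jam_grip 0.59 [151.6, 185.8, 23.8, 31.2] 542 [553. 389. 115.] [ 44.  65. 108.]
other_nut 0.95 [449.7, 182.1, 24.0, 28.4] 369 [ 569. -202.  115.] [129. 127. 118.]
[ 179.64292907 -519.75524647  224.2873108 ] [-3.14124673e+00 -5.60757375e-05  3.32742640e-01] 0.3
```

View pics/side0.png

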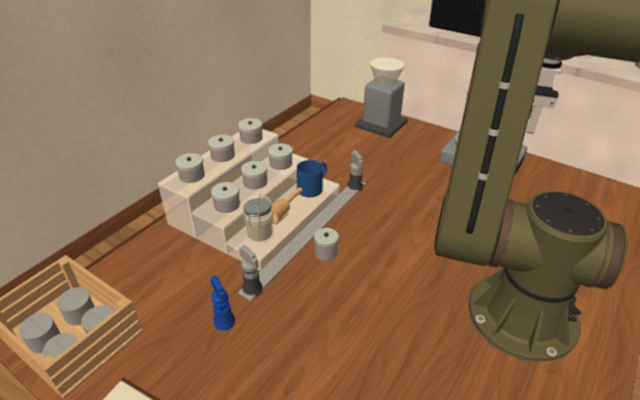

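View pics/top0.png

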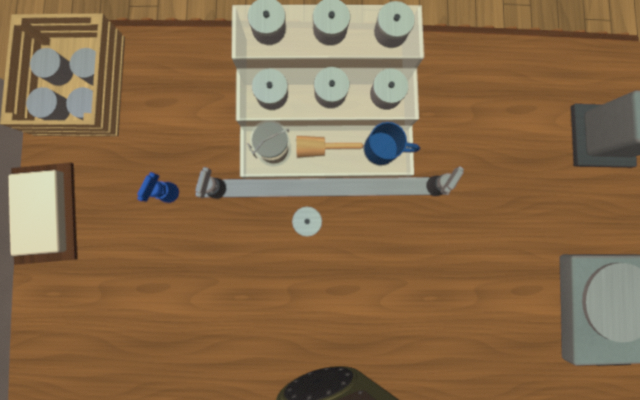

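The side view shows one grey nut at the rail's near end (249,270), another at its far end (356,170), and the blue decoy at (220,300). I'll enlarge both studs to see which nut stands clear.

```bash
python3 - <<'E'
import cv2,numpy as np
s=cv2.imread("pics/side0.png");t=cv2.imread("pics/top0.png")
def c(i,u,v,h):return cv2.resize(i[v-h:v+h,u-h:u+h],(390,290) if 0 else (290,290),interpolation=cv2.INTER_CUBIC)
cv2.imwrite("pics/crop0.png",np.vstack([np.hstack([c(s,250,272,32),c(s,356,172,32*4//5)]),np.hstack([c(t,208,184,26),c(t,446,184,26)])]))
E
```

```text
(no output)
```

View pics/crop0.png

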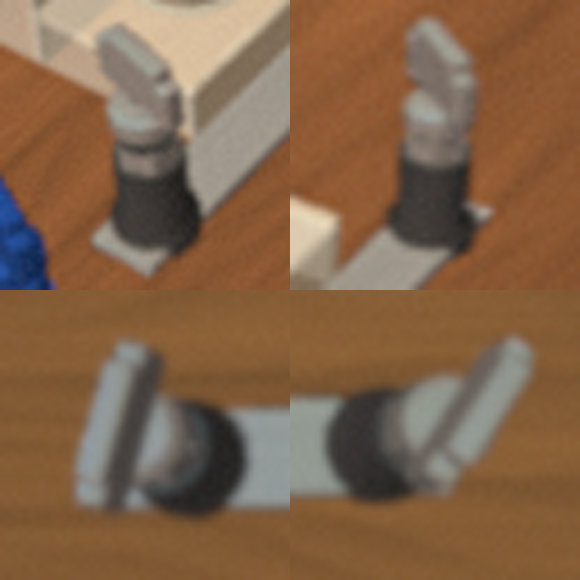

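The near-left nut (249,265) shows a dark gap between hub and washer, so it is the loose one. The right nut sits flush. Next I'll fit a silhouette model to both nuts for position, height and yaw.

```bash
cat >> h.py <<'E'
from scipy.optimize import differential_evolution
B=lambda l,w,z0,z1:np.array([[x,y,z] for x in(-l/2,l/2) for y in(-w/2,w/2) for z in(z0,z1)])
A=np.linspace(0,2*np.pi,24,endpoint=False)
PARTS=[B(60,12,-24,4),B(44,12,4,12),np.vstack([np.c_[18*np.cos(A),18*np.sin(A),0*A+z] for z in(-38,-24)])]
def sil(p,q,S=4):
    x,y,z,a=q;R=np.array([[np.cos(a),-np.sin(a),0],[np.sin(a),np.cos(a),0],[0,0,1]])
    im=np.zeros((400,640),np.uint8)
    for P in PARTS: cv2.fillConvexPoly(im,cv2.convexHull(np.round(proj(p,P@R.T+[x,y,z])*16).astype(np.int32)),1,shift=4)
    return im>0
def fit(views,bounds,seed=0):
    def c(q): return sum(1-(sil(p,q)&m).sum()/(sil(p,q)|m).sum() for p,m in views)
    r=differential_evolution(c,bounds,popsize=14,maxiter=45,seed=seed,tol=1e-6);return r.x,r.fun
E
python3 - <<'E'
from h import *
S=imaging.camera("side");T=imaging.camera("top")
def near(p,n,u): return min((d for d in trace(p,n)),key=lambda d:abs(d["rect"][0]-u))["region"]
ex=[]
for n,us,ut,y in(("jam_grip",249,208,270),("other_nut",357,450,-210)):
    ms,mt=near(S,n,us),near(T,n,ut)
    for w in ([(S,ms),(T,mt)],):
        for sd in(0,1): 
            q,f=fit(w,[(520,600),(y-50,y+50),(100,130),(0,np.pi)],sd);print(n,np.round(q,2),round(f,3),[round((sil(p,q)&m).sum()/(sil(p,q)|m).sum(),2) for p,m in w])
    for p,m,nm in((S,ms,"s"),(T,mt,"t")):
        im=p["img"][:,:,::-1].copy();u,v=[int(k.mean()) for k in np.nonzero(m)[::-1]];h=26
        c=lambda a:cv2.resize(a[v-h:v+h,u-h:u+h],(280,280),interpolation=cv2.INTER_NEAREST)
        o=c(im)
        for mm,col in((m,(0,255,0)),(sil(p,q),(0,0,255))):
            cs,_=cv2.findContours(c(mm.astype(np.uint8)),0,1);cv2.drawContours(o,cs,-1,col,1)
        ex.append(o)
cv2.imwrite("pics/fit0.png",np.vstack([np.hstack(ex[:2]),np.hstack(ex[2:])]))
E
```

```text
jam_grip [562.21 287.83 114.88   2.79] 0.298 [np.float64(0.9), np.float64(0.8)]
jam_grip [562.23 287.89 114.74   2.78] 0.301 [np.float64(0.9), np.float64(0.8)]
other_nut [ 574.48 -212.03  105.17    2.48] 0.285 [np.float64(0.85), np.float64(0.87)]
other_nut [ 573.76 -210.36  109.87    2.48] 0.279 [np.float64(0.85), np.float64(0.87)]
```

View pics/fit0.png

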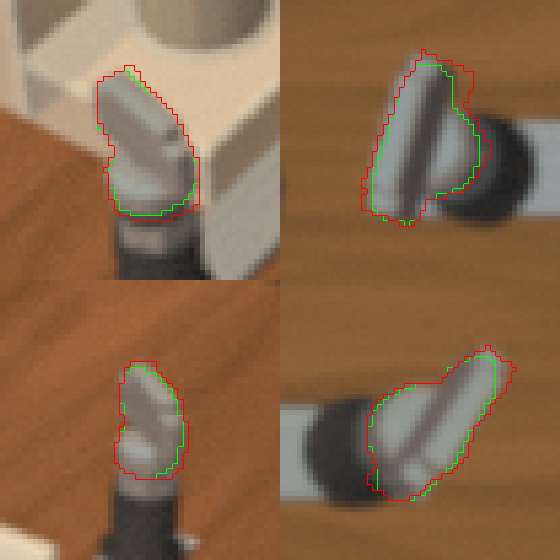

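The fit puts the studs 500 mm apart, and the left nut is about 7 mm higher than the right one. So the loose nut's stud is near (562, 288) and its bar yaw is about -17°. I'll move above it with tool yaw near 163°, which leaves range on the last joint.

>>> arm_command(steps=[[0.5,40,-40,0,-9],[0.5,80,-80,0,-18],[0.5,120,-120,0,-27],[0.5,160,-160,0,-36],[0.5,200,-200,0,-45],[0.5,240,-240,0,-54],[0.5,280,-285,0,-63],[0.5,320,-325,0,-72],[0.5,360,-370,0,-81],[0.5,400,-410,0,-90],[0.5,440,-450,0,-99],[0.5,480,-490,0,-108],[0.5,520,-530,0,-117],[0.5,560,-570,0,-126],[0.5,595,-610,0,-135],[0.5,625,-638,0,-144],[0.5,625,-638,0,-144],[0.5,625,-638,0,-144],[0.5,625,-638,0,-144]], force=20)

```text
clock: 2.98
eef_pos: [561.9, 286.4, 224.9]
eef_rot: [3.141, 0.0, 2.844]
wrist_force: [0.2, 0.9, -0.4]
finger_gap: 46.8
finger_force: 0.0
```

>>> arm_command(steps=[[0.5,0,0,20,0],[0.5,0,0,40,0],[0.5,0,0,65,0],[0.5,0,0,65,0]])

```text
clock: 3.48
eef_pos: [561.3, 286.4, 158.3]
eef_rot: [-3.14, -0.002, 2.845]
wrist_force: [-0.3, -0.2, -0.1]
finger_gap: 47.1
finger_force: 0.0
```

```bash
python3 - <<'E'
from h import *
s=monitor.read_state();print(s["eef_pos"],s["eef_rot"],s["joints"])
o=[]
for n in("side","top"):
    p=imaging.camera(n);u,v=proj(p,[562,288,125])[0].astype(int);im=p["img"][:,:,::-1].copy();h=45
    o.append(cv2.resize(im[v-h:v+h,u-h:u+h],(400,400),interpolation=cv2.INTER_CUBIC))
cv2.imwrite("pics/pre.png",np.hstack(o))
E
```

```text
[561.30836678 286.38217019 158.34289615] [-3.13979867e+00 -2.03783967e-03  2.84469354e+00] [ 4.13675603e-01  5.35193111e-01  1.34715809e+00 -3.21147334e-05
  1.26195626e+00 -8.60213636e-01]
```

View pics/pre.png

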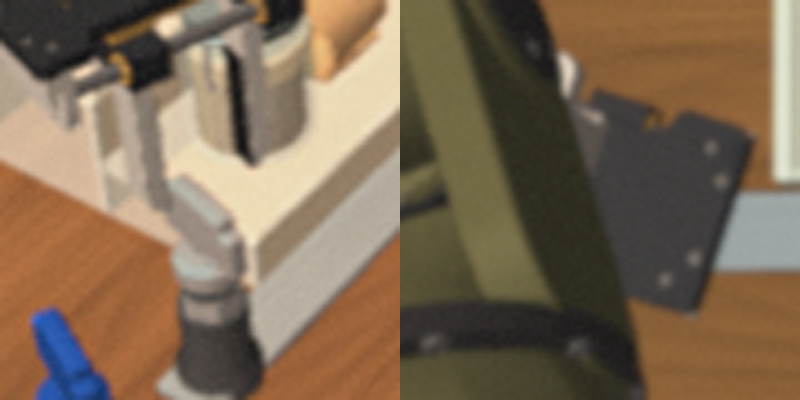

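The side view shows the fingers straddling the thumb bar: tips at crop (155,205) and (250,160), bar between them at (205,210). The blue part is clear of the gripper. I'll go down and pinch.

>>> arm_command(steps=[[0.5,0,0,10,0],[0.5,0,0,20,0],[0.5,0,0,30,0],[0.5,0,0,38,0],[0.5,0,0,38,0],[0.0,0,0,38,0],[0.0,0,0,38,0],[0.0,0,0,38,0],[0.0,0,0,38,0],[0.0,0,0,38,0],[0.0,0,0,38,0]], force=20)

```text
clock: 4.95
eef_pos: [562.3, 288.1, 121.5]
eef_rot: [3.14, 0.001, 2.846]
wrist_force: [3.8, 5.7, -3.1]
finger_gap: 11.8
finger_force: 19.9
```

```bash
python3 -c "
from h import *
s=monitor.read_state();print({k:np.round(s[k],3).tolist() for k in s})"
```

```text
{'clock': 4.95, 'joints': [0.415, 0.573, 1.379, 0.001, 1.188, -0.861], 'qd': [0.001, -0.001, 0.001, -0.002, -0.001, 0.001], 'effort': [-2.099, -67.347, -31.9, -0.891, 1.554, 0.029], 'eef_pos': [562.285, 288.093, 121.54], 'eef_rot': [3.14, 0.001, 2.846], 'wrist_force': [3.821, 5.709, -3.104], 'moment': [1.149, -0.829, 0.025], 'finger_force': 19.919, 'finger_gap': 11.845}
```

The gap reads 11.8 mm, so the bar is held, and the arm was pulled to (562, 288) as measured. I'll shift about 2 mm to relieve the side force and start running the nut down.

>>> arm_command(steps=[[0.0,-0.5,2,0,0],[0.0,-0.5,2,0.7,5],[0.0,-0.5,2,1.4,10],[0.0,-0.5,2,2.1,15],[0.0,-0.5,2,2.8,20],[0.0,-0.5,2,3.5,25],[0.0,-0.5,2,4.2,30],[0.0,-0.5,2,4.9,35],[0.0,-0.5,2,5.6,40],[0.0,-0.5,2,5.6,40],[0.0,-0.5,2,5.6,40]], force=25)

```text
clock: 6.32
eef_pos: [562.4, 288.3, 115.7]
eef_rot: [-3.139, 0.0, 2.148]
wrist_force: [-6.0, -5.7, 3.1]
finger_gap: 11.6
finger_force: 25.0
```

```bash
python3 -c "
from h import *
s=monitor.read_state();print({k:np.round(s[k],3).tolist() for k in ('eef_pos','eef_rot','wrist_force','moment','finger_gap','finger_force')})"
```

```text
{'eef_pos': [562.405, 288.334, 115.722], 'eef_rot': [-3.139, 0.0, 2.148], 'wrist_force': [-6.032, -5.725, 3.143], 'moment': [-1.185, 1.028, -0.058], 'finger_gap': 11.557, 'finger_force': 25.008}
```

>>> arm_command(steps=[[0.0,-0.3,-1.2,0,0],[0.0,-0.3,-1.2,0.5,4],[0.0,-0.3,-1.2,1.0,8],[0.0,-0.3,-1.2,1.4,12],[0.0,-0.3,-1.2,1.6,16],[0.0,-0.3,-1.2,1.6,20],[0.0,-0.3,-1.2,1.6,24],[0.0,-0.3,-1.2,1.6,28],[0.0,-0.3,-1.2,1.6,28],[0.0,-0.3,-1.2,1.6,28]], force=35)

```text
clock: 7.58
eef_pos: [562.1, 288.2, 114.4]
eef_rot: [-3.141, 0.0, 1.661]
wrist_force: [-3.7, -2.2, 3.0]
finger_gap: 11.8
finger_force: 35.8
```

```bash
python3 -c "
from h import *
s=monitor.read_state();print({k:np.round(s[k],3).tolist() for k in ('eef_pos','eef_rot','wrist_force','moment','finger_gap','finger_force')})"
```

```text
{'eef_pos': [562.073, 288.165, 114.393], 'eef_rot': [-3.141, 0.0, 1.661], 'wrist_force': [-3.732, -2.229, 2.98], 'moment': [-0.501, 0.696, 0.629], 'finger_gap': 11.829, 'finger_force': 35.845}
```

The moment rose to 0.63 N m, well above the 0.06 N m of tightening. I'll turn a little more to confirm it is the firm stop.

>>> arm_command(steps=[[0.0,0,0,0,2],[0.0,0,0,0,4],[0.0,0,0,0,6],[0.0,0,0,0,6],[0.0,0,0,0,6]])

```text
clock: 8.2
eef_pos: [562.2, 288.0, 114.4]
eef_rot: [3.142, 0.001, 1.554]
wrist_force: [-3.7, -3.9, 4.2]
finger_gap: 13.1
finger_force: 39.4
```

```bash
python3 -c "
from h import *
s=monitor.read_state();print({k:np.round(s[k],3).tolist() for k in ('eef_pos','eef_rot','wrist_force','moment','finger_gap','finger_force')})"
```

```text
{'eef_pos': [562.201, 287.981, 114.354], 'eef_rot': [3.142, 0.001, 1.554], 'wrist_force': [-3.665, -3.926, 4.22], 'moment': [-0.838, 0.722, 0.871], 'finger_gap': 13.073, 'finger_force': 39.417}
```

The gap widened to 13.1 mm with 0.87 N m, so the pads are twisting on a bar that won't turn further. That is the stop. I'll open and retreat.

>>> arm_command(steps=[[0.5,0,0,0,0],[0.5,0,0,0,0],[0.5,0,0,0,0],[0.5,0,0,0,0],[0.5,0,0,-20,0],[0.5,0,0,-50,0],[0.5,0,0,-90,0],[0.5,0,0,-130,0],[0.5,0,0,-130,0],[0.5,0,0,-130,0]])

```text
clock: 9.45
eef_pos: [561.9, 288.1, 243.4]
eef_rot: [-3.141, 0.0, 1.554]
wrist_force: [0.1, -0.6, 0.0]
finger_gap: 47.1
finger_force: 0.0
```

>>> arm_command(steps=[[0.5,30,0,0,0],[0.5,0,0,0,0],[0.5,0,0,0,0]])

```text
clock: 9.82
eef_pos: [562.0, 287.1, 242.9]
eef_rot: [-3.14, 0.001, 1.553]
wrist_force: [0.2, -0.2, 0.1]
finger_gap: 46.8
finger_force: 0.0
```

```bash
python3 - <<'E'
from h import *
s=monitor.read_state();print(s["clock"],s["eef_pos"],s["wrist_force"])
p=imaging.camera("side");m=min(trace(p,"jam_grip"),key=lambda d:abs(d["rect"][0]-249));print(m["rect"],m["p"])
q,f=fit([(p,m["region"])],[(561,563.5),(287,289),(100,130),(0,np.pi)]);print(np.round(q,2),f)
cv2.imwrite("pics/end.png",cv2.resize(p["img"][235:305,215:285,::-1],(420,420),interpolation=cv2.INTER_CUBIC))
E
```

```text
9.825 [562.01013063 287.1481988  242.91214559] [ 0.21846331 -0.15868458  0.08656953]
[218.9, 289.4, 17.0, 24.1] 0.82
[563.26 287.58 101.84   2.97] 1.0
```

View pics/end.png

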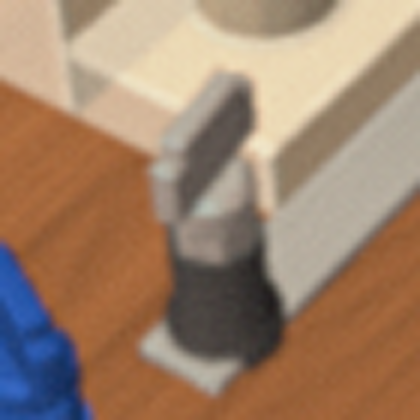

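The picture shows the thumb bar turned by about 70° (crop 205,140) and the hub flush on the washer (215,235) with no dark gap. The gripper is clear, so I'll hand in.

```bash
python3 -c "
from h import *
print(job.sign_off())"
```

```text
the job is handed in; nothing more can be done
None
```

The loose wing nut is run down and tightened against the hex nut to its firm stop, I did not touch the other nut, and the job is handed in with the gripper clear (no verdict was returned).

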